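# Set a dry-bath lid part open to cool its vials

## Robot

A 6-joint arm with a two-finger parallel gripper is mounted at the origin on the work surface. World frame = base frame: x ahead of the robot, y to its left, z up, the work surface at z = 0. Lengths are in mm, angles in rad, forces in N, time in s.
With the tool pointing down it reaches from about 300 to 950 mm from the base axis. Payload 3.1 kg.
Tool frame: the origin (TCP) lies midway between the tips of the shut fingers; the grasp point (between the pads) lies 19 mm behind it; z points along the fingers, y is the line along which they close (so a half turn about z gives the same grasp; the last joint's range is limited). The gripper opens to 85 mm and grips with 20 to 120 N. Pads are 22 mm wide; open, the fingers measure 114 mm over their backs; the gripper's body (76 mm by 85 mm) begins 54 mm behind the grasp point. The pads swing forward as they close: fully open they stand 13 mm farther back than shut.
Start: joints at [1.205, 0.308, 1.634, -0, 1.2, -0.07], TCP at [182.217, 597.854, 231.272] pointing down, gripper open.
Joint ranges: [-3.06, 3.06], [-0.79, 1.96], [0.05, 2.63], [-1.19, 4.34], [0.05, 2.64], [-2.94, 2.94]. Speed limits (rad/s): [2.79, 2.79, 3.14, 3.14, 3.14, 3.14].

## Interface

Orientations are given as a 3x3 rotation matrix whose columns are the frame's x, y, z axes.
In Python, from workcell import * gives the robot as it stands.
- The arm moves only by the shell command python3 -m crank 'ROWS' [FORCE]. ROWS is JSON, a list that holds one entry, the list of rows, each a list of 7 numbers: the closure, from 0 (fully open) to 1 (shut), then the shift along the world's x, y, z in mm, then the turn, a rotation vector about the world's x, y, z in rad. A call has 1 to 5 rows; each row shifts and turns the commanded pose from where the row before left it; what a row does not reach is not made up. A row lasts 1/10 s, in which the tool goes at most 50 mm and 8.59 degrees, less where a joint would pass 70% of its speed; a pose out of reach is approached as far as the arm can. A call with a gripper value outside its range is refused whole. The fingers move at their own pace and stop on an object; FORCE is the grip in N (left out, the last holds). Time passes only in rows, so rows that do not move let the fingers close. It gives the time, the measured TCP pose, the force, the opening and the grip force at its end, in the units of the state.
- get_obs(): the state, without advancing time (a new reading comes with each control period).
- get_image(name): name is "side" or "top" or "wrist"; returns a dict with "image" (384x512x3 uint8, red, green, blue), "fx", "fy", "cx", "cy" (pixels), "R" (3x3) and "t" (3): a world point X has camera coordinates R X + t; the wrist camera has in their place "tool_from_camera" (4x4, takes a point from camera to tool coordinates, whose origin is the TCP and whose axes are the flange's). Camera axes: x right, y down, z forward; pixel columns grow to the right and rows downward; lengths in mm; the calibration is good to about 2 mm. A picture is of the moment at which its call begins: read the wrist's pose just before it. There is no depth.
- finish_job(): hands the job in; it is judged then, once.
Trained networks look in a picture, given as the dict that the camera call returned (one of the last four; its "shot" number tells which), for a name from the list of things; names that differ only in an ending like _2 or _b are one class to them, and where a whole thing is asked for, a point or a joint stands for the part that bears it (a point fixed in the world has none). Each returns a list of dicts, best first, with "conf" (0 to 1); they miss things now and then, are a little off and sometimes report something else, mostly with a low value. They report only what shows in the picture. A call takes as long as a camera call.
- boxes_of(query, picture): "extent" ([centre column, centre row, width, height] in pixels, round what is visible of it).
The state is a dict: "clock": time; "joint_pos": joint angles; "qd": joint speeds; "effort": joint torques, N m; "tool_pos": TCP position; "orientation": TCP orientation; "force": force on the tool from outside, world axes, zero at the start; "wrist_torque": the same for the moment, N m; "gripper_width": finger opening in mm; "finger_force": force on a finger pad.
Only numpy, scipy, OpenCV 4.12 (cv2) and the standard library are available. Lean on these libraries where they do the work, as an engineer would, in place of code of your own. Each camera call takes 0.05 s, during which the arm holds its last target. There are 200 camera calls.

## Task

Let the vials in the blue-lidded heater cool: take its black knob and raise the blue lid to about 60 degrees from closed, two thirds of the way to upright, then let go so that its stiff hinge holds it there. Leave the grey lid of the other heater as it is.

Things in the scene. Friction and masses are not known exactly. Their poses are not given: they have to be found in the camera images.
- blue_lid (a joint): Angle of the blue lid, rad: 0 closed and level, grows as the knob edge rises, 1.05 = 60 deg, stop at 1.9; starts at 0 to 0.3. Lid 180 mm hinge to free edge, 186 wide, 20 deep, 0.3 kg, on a fixed cream box 240 deep, 190 wide, 90 high. Stiff hinge: stays where left; lifting at the knob takes 3 to 7 N. The two heaters differ only in lid colour and may swap places.
- blue_knob (a point): Centre of the blue lid's black ball knob, 24 mm across, on a 10 mm steel stem, midway across the lid, 40 mm above its top face, 30 mm behind its free edge. Pinch it from above, one finger on each side along the hinge line; the ball turns between the fingers as the lid rises, so the gripper can stay pointing down, then opens clear of the lid. Axes as blue_hinge.
- blue_hinge (a point): Middle of the blue lid's hinge line, at the heater's far upper edge, 90 mm above the table. Axes turn with the lid: y lies along the hinge line (level); with the lid closed x points level to the rear, away from the lid, and z up. The lid lies on the -x side and opens by turning about +y. The knob centre is at (-150, 0, 60) mm in these axes.
- grey_knob (a point): Centre of the same kind of knob on the grey lid of the other heater, which starts closed or ajar by up to 0.4 rad and must not be moved.

How it is judged:
By the outcome, as a careful person would: the job done as asked, in the order asked, and still so for the second after the job is handed in, with the robot touching nothing.
It also fails if it takes over 34 s, if anything falls off the work surface, if the arm or the gripper's body presses on something with over 40 N, if the wrist force passes 120 N, or if a joint passes its speed limit or range.

## Working session

There is one attempt and no reset: what is moved stays moved. The work goes in short steps, Python scripts to look and compute and a shell command to move; the robot and the scene stay as the last step left them, time stands still between calls to the robot, and variables do not carry over. Pictures are saved under pics/ and viewed, at most 11 in all, crops included, and the job is handed in when it is done.

```bash
mkdir -p pics
python3 - <<'E'
from workcell import *
import cv2,numpy as np
ims=[]
for n in("side","top"):
    p=get_image(n); ims.append(p["image"])
    print(n,p["fx"],p["fy"],p["cx"],p["cy"],np.round(p["R"],4).tolist(),np.round(p["t"],1).tolist())
    for q in("blue_lid","blue_knob","grey_knob"):
        print(q,[(np.round(b["extent"],1).tolist(),round(b["conf"],2)) for b in boxes_of(q,p)[:3]])
cv2.imwrite("pics/a.png",cv2.resize(np.vstack(ims)[:,:,::-1],(400*1,600)))
cv2.imwrite("pics/side.png",ims[0][:,:,::-1]);cv2.imwrite("pics/top.png",ims[1][:,:,::-1])
print(get_obs())
E
```

```text
side 390.7158293938838 390.7158293938838 263.28686796256426 199.773354608953 [[0.9296, -0.368, -0.02], [-0.2588, -0.6133, -0.7462], [0.2623, 0.6989, -0.6654]] [-547.1, 269.2, 680.5]
blue_lid [([210.6, 175.8, 110.2, 65.4], 0.68)]
blue_knob [([211.5, 178.2, 104.4, 69.0], 0.7)]
grey_knob [([270.4, 289.2, 154.1, 123.9], 0.96)]
top 375.52233140935056 375.52233140935056 248.7122825992926 194.10649703487277 [[0.0068, -0.9993, 0.0371], [-0.9872, -0.0126, -0.1591], [0.1595, -0.0356, -0.9866]] [-21.8, 591.3, 748.8]
blue_lid [([144.3, 222.8, 105.6, 105.6], 0.94)]
blue_knob [([142.1, 219.5, 100.4, 101.8], 0.75)]
grey_knob [([316.7, 218.2, 119.0, 110.8], 0.65)]
{'clock': 0.4, 'joint_pos': array([ 1.20530049e+00,  3.08221758e-01,  1.63400190e+00, -1.70352770e-05,
        1.19968119e+00, -6.97225476e-02]), 'qd': array([ 0.00149523, -0.0021916 , -0.00079836,  0.00066483,  0.00047512,
       -0.00068121]), 'effort': array([ 7.79503694e-05, -4.14678133e+01, -2.76529670e+01, -7.31348882e-05,
        4.29742140e-03,  6.51530414e-06]), 'tool_pos': array([182.18046894, 597.74587002, 231.09974287]), 'orientation': array([[-9.56578830e-01,  2.91473725e-01, -9.67564471e-05],
       [ 2.91473741e-01,  9.56578784e-01, -2.97250256e-04],
       [ 5.91452526e-06, -3.12545265e-04, -9.99999951e-01]]), 'force': array([1.15634084, 0.41155116, 0.21926046]), 'wrist_torque': array([-0.03431704,  0.00125397, -0.08257398]), 'finger_force': 0.0, 'gripper_width': 85.47473087814528}
```

View pics/side.png

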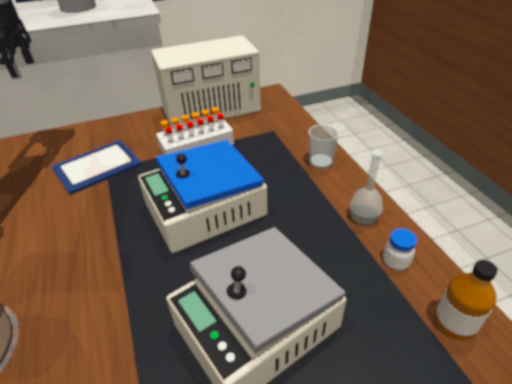

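View pics/top.png

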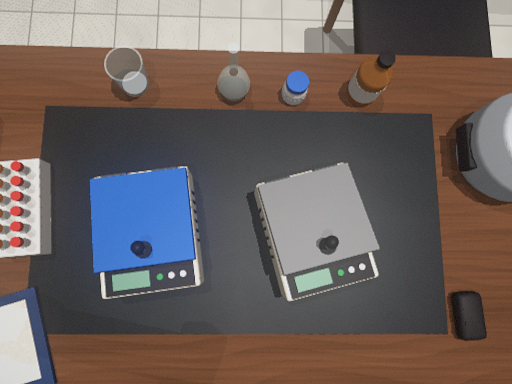

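Side: the blue lid is the far heater, with its ball at about (182,158). Top: the blue heater is on the left, ball about (139,248). I'll enlarge both for the lid corners and ball.

Run:
```python
import cv2,numpy as np
s=cv2.imread("pics/side.png")[135:245,130:275];t=cv2.imread("pics/top.png")[160:305,80:210]
f=lambda i:cv2.resize(i,None,fx=4,fy=4,interpolation=cv2.INTER_CUBIC)
def dr(i,x0,y0):
    o=f(i)
    for k in range(0,i.shape[1],20): cv2.putText(o,str(x0+k),(4*k,10),0,.35,(0,255,255));cv2.line(o,(4*k,12),(4*k,18),(0,255,255))
    for k in range(0,i.shape[0],20): cv2.putText(o,str(y0+k),(0,4*k+4),0,.35,(0,255,255))
    return o
cv2.imwrite("pics/s4.png",dr(s,130,135));cv2.imwrite("pics/t4.png",dr(t,80,160))
```

```text
(no output)
```

View pics/s4.png

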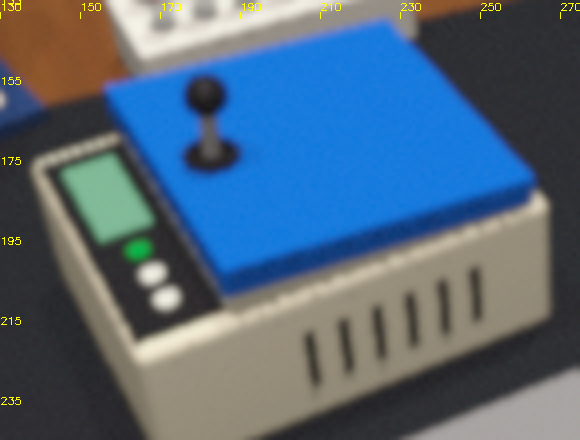

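View pics/t4.png

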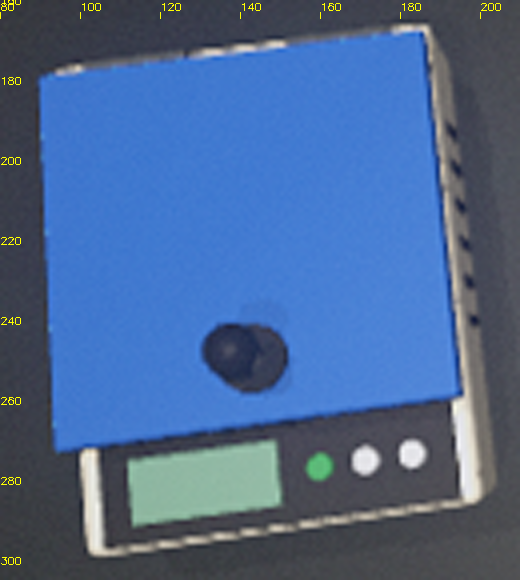

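```bash
cat > fit.py <<'E'
from workcell import *
import numpy as np
from scipy.optimize import least_squares
from scipy.spatial.transform import Rotation as Ro
L=np.array([[-180,93,20],[-180,-93,20],[0,-93,20],[0,93,20],[-150,0,60.]])
def pts(p): return np.array([p[0],p[1],90])+Ro.from_euler("ZY",[p[2],p[3]]).apply(L)
def proj(c,X):
    q=X@np.array(c["R"]).T+c["t"]; return np.c_[c["fx"]*q[:,0]/q[:,2]+c["cx"],c["fy"]*q[:,1]/q[:,2]+c["cy"]]
E
python3 - <<'E'
from fit import *
S=np.array([[156.5,156.75],[185.5,203],[263.75,180],[227.5,140],[181.5,158.75]])
T=np.array([[94,272.75],[195.25,259.25],[186.25,167.5],[89.75,179.25],[137.25,247.5]])
cs,ct=get_image("side"),get_image("top")
f=lambda p:np.r_[proj(cs,pts(p))-S,proj(ct,pts(p))-T].ravel()
r=least_squares(f,[600,250,0,.1],x_scale=[100,100,1,1],loss="soft_l1")
p=r.x;print(p.round(3),f(p).reshape(-1,2).round(1).tolist());print(pts(p).round(1))
for a in(0,.3,.6,.9,1.05,1.1): print(a,pts([*p[:3],a])[4].round(1))
E
```

```text
[6.19889e+02 2.01207e+02 1.37000e-01 7.70000e-02] [[-1.0, -0.3], [-0.9, 0.1], [-0.5, -0.5], [-1.0, -0.7], [-0.8, 0.4], [-0.3, -0.5], [0.2, -0.4], [0.0, -0.7], [0.4, -1.1], [1.0, -0.3]]
[[430.9 269.  123.8]
 [456.3  84.8 123.8]
 [634.1 109.3 109.9]
 [608.7 293.5 109.9]
 [476.3 181.4 161.4]]
0 [471.3 180.7 150. ]
0.3 [495.5 184.  191.6]
0.6 [530.8 188.9 224.2]
0.9 [574.1 194.9 244.8]
1.05 [597.5 198.1 250. ]
1.1 [605.5 199.2 250.9]
```

```bash
python3 -m crank '[[[0,19.6,-27.8,0,0,0,0.029],[0,19.6,-27.8,0,0,0,0.029],[0,19.6,-27.8,0,0,0,0.029],[0,19.6,-27.8,0,0,0,0.029],[0,19.6,-27.8,0,0,0,0.029]]]' 40
python3 -m crank '[[[0,19.6,-27.8,0,0,0,0.029],[0,19.6,-27.8,0,0,0,0.029],[0,19.6,-27.8,0,0,0,0.029],[0,19.6,-27.8,0,0,0,0.029],[0,19.6,-27.8,0,0,0,0.029]]]'
python3 -m crank '[[[0,19.6,-27.8,0,0,0,0.029],[0,19.6,-27.8,0,0,0,0.029],[0,19.6,-27.8,0,0,0,0.029],[0,19.6,-27.8,0,0,0,0.029],[0,19.6,-27.8,0,0,0,0.029]]]'
python3 -m crank '[[[0,0,0,0,0,0,0],[0,0,0,0,0,0,0]]]'
python3 - <<'E'
from workcell import *
import cv2,numpy as np
o=get_obs();p=get_image("wrist")
print(o["tool_pos"],o["orientation"].round(3))
M=np.array(p["tool_from_camera"]);X=np.array([476.3,181.4,161.4])
c=np.linalg.inv(M)@np.r_[o["orientation"].T@(X-o["tool_pos"]),1]
u=(p["fx"]*c[0]/c[2]+p["cx"],p["fy"]*c[1]/c[2]+p["cy"]);print(u,c)
i=p["image"][:,:,::-1].copy();cv2.circle(i,(int(u[0]),int(u[1])),4,(0,0,255),1);cv2.imwrite("pics/w1.png",i)
E
```

```text
clock: 1.0
tool_pos: [280.8, 457.8, 231.4]
orientation: [[-0.989, 0.149, 0.0], [0.149, 0.989, 0.0], [-0.0, 0.0, -1.0]]
force: [0.8, 0.4, -0.0]
gripper_width: 85.4
finger_force: 0.0
clock: 1.5
tool_pos: [378.9, 318.7, 231.6]
orientation: [[-1.0, 0.004, 0.001], [0.004, 1.0, 0.0], [-0.001, 0.0, -1.0]]
force: [1.3, -0.2, -0.1]
gripper_width: 85.0
finger_force: 0.0
clock: 2.0
tool_pos: [477.0, 179.7, 231.6]
orientation: [[-0.99, -0.14, 0.001], [-0.14, 0.99, 0.0], [-0.001, 0.0, -1.0]]
force: [0.2, 0.9, -0.4]
gripper_width: 85.2
finger_force: 0.0
clock: 2.2
tool_pos: [476.4, 180.5, 231.3]
orientation: [[-0.991, -0.136, -0.0], [-0.136, 0.991, 0.001], [0.0, 0.001, -1.0]]
force: [-0.4, 0.6, -0.2]
gripper_width: 85.4
finger_force: 0.0
[476.35162404 180.466921   231.31906609] [[-0.991 -0.136 -0.   ]
 [-0.136  0.991  0.001]
 [ 0.     0.001 -1.   ]]
(np.float64(259.35412356684554), np.float64(202.90978901764336)) [  1.72180049   9.93352473 224.74917756   1.        ]
```

View pics/w1.png

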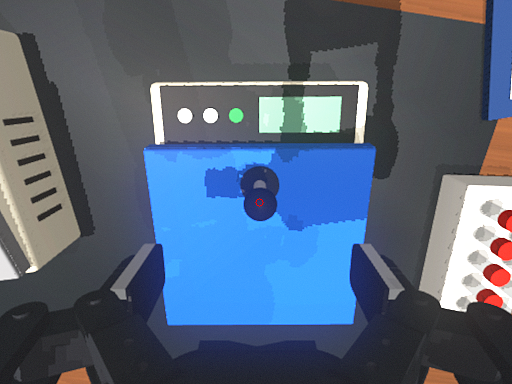

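The wrist view shows the ball at (260,204), against a predicted (259,203). That agrees, so I'll descend and grip.

```bash
python3 -m crank '[[[0,0,1,-18,0,0,0],[0,0,0,-18,0,0,0],[0,0,0,-18,0,0,0],[0,0,0,-18,0,0,0],[0,0,0,-18,0,0,0]]]' 40
python3 -m crank '[[[0.5,0,0,0,0,0,0],[1,0,0,0,0,0,0],[1,0,0,0,0,0,0],[1,0,0,0,0,0,0],[1,0,0,0,0,0,0]]]'
python3 -m crank '[[[1,0,0,0,0,0,0],[1,0,0,0,0,0,0],[1,0,0,0,0,0,0]]]'
python3 - <<'E'
from fit import *
X=lambda a:pts([619.9,201.2,.137,a])[4]
A=np.linspace(.077,1.06,11)
for a,b in zip(A,A[1:]): print(round(b,3),(X(b)-X(a)).round(1),X(b).round(1))
E
```

```text
clock: 2.75
tool_pos: [475.3, 183.3, 140.7]
orientation: [[-0.99, -0.141, -0.0], [-0.141, 0.99, 0.0], [-0.0, 0.0, -1.0]]
force: [-0.2, 0.2, 0.8]
gripper_width: 85.1
finger_force: 0.0
clock: 3.25
tool_pos: [476.9, 182.7, 142.4]
orientation: [[-0.99, -0.138, 0.002], [-0.138, 0.99, 0.002], [-0.002, 0.001, -1.0]]
force: [-1.3, 1.6, 1.8]
gripper_width: 22.0
finger_force: 39.0
clock: 3.55
tool_pos: [476.5, 182.5, 141.6]
orientation: [[-0.99, -0.138, 0.001], [-0.138, 0.99, 0.001], [-0.001, 0.001, -1.0]]
force: [-0.6, 3.8, 2.5]
gripper_width: 21.9
finger_force: 39.0
0.175 [ 7.6  1.1 13.9] [483.9 182.5 175.2]
0.274 [ 8.9  1.2 13.1] [492.9 183.7 188.3]
0.372 [10.2  1.4 12.1] [503.1 185.1 200.4]
0.47 [11.3  1.6 11. ] [514.4 186.6 211.4]
0.568 [12.3  1.7  9.9] [526.7 188.3 221.3]
0.667 [13.2  1.8  8.6] [539.9 190.2 229.9]
0.765 [14.   1.9  7.3] [553.9 192.1 237.2]
0.863 [14.6  2.   5.8] [568.5 194.1 243. ]
0.962 [15.1  2.1  4.4] [583.6 196.2 247.4]
1.06 [15.5  2.1  2.8] [599.1 198.3 250.2]
```

Gripped at 22 mm. Now I lift the first half along the arc.

```bash
python3 -m crank '[[[1,3.8,0.5,7,0,0,0],[1,3.8,0.5,7,0,0,0],[1,4.4,0.6,6.6,0,0,0],[1,4.5,0.6,6.5,0,0,0],[1,5.1,0.7,6,0,0,0]]]' 45
python3 -m crank '[[[1,5.1,0.7,6.1,0,0,0],[1,5.6,0.8,5.5,0,0,0],[1,5.7,0.8,5.5,0,0,0],[1,6.1,0.8,5,0,0,0],[1,6.2,0.9,4.9,0,0,0]]]'
python3 - <<'E'
from workcell import *
import cv2
cv2.imwrite("pics/side2.png",get_image("side")["image"][:,:,::-1])
E
```

```text
clock: 4.05
tool_pos: [495.0, 185.2, 171.9]
orientation: [[-0.99, -0.138, -0.007], [-0.138, 0.99, 0.001], [0.007, 0.002, -1.0]]
force: [-1.5, 5.0, -6.5]
gripper_width: 21.3
finger_force: 44.2
clock: 4.55
tool_pos: [522.4, 189.1, 198.5]
orientation: [[-0.99, -0.138, -0.011], [-0.138, 0.99, -0.0], [0.011, 0.001, -1.0]]
force: [-5.1, 3.7, -4.4]
gripper_width: 21.1
finger_force: 44.3
```

View pics/side2.png

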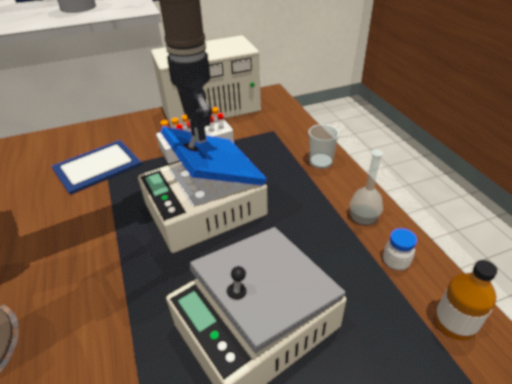

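The lid follows the gripper and is raised about 30°. I'll do the second half.

```bash
python3 -m crank '[[[1,6.6,0.9,4.3,0,0,0],[1,6.6,0.9,4.3,0,0,0],[1,7,0.9,3.7,0,0,0],[1,7,1,3.6,0,0,0],[1,7.3,1,3,0,0,0]]]'
python3 -m crank '[[[1,7.3,1,2.8,0,0,0],[1,7.5,1,2.2,0,0,0],[1,7.6,1.1,2.2,0,0,0],[1,7.7,1,1.4,0,0,0],[1,7.8,1.1,1.4,0,0,0]]]'
python3 -m crank '[[[1,0,0,0,0,0,0],[1,0,0,0,0,0,0],[1,0,0,0,0,0,0]]]'
python3 - <<'E'
from workcell import *
import cv2,numpy as np
ims=[]
for n,(a,b,c,d) in(("side",(60,220,110,290)),("top",(130,310,60,240))):
    i=get_image(n)["image"][:,:,::-1]; cv2.imwrite(f"pics/{n}3.png",i)
    ims.append(cv2.resize(i[a:b,c:d],(400,int(400*(b-a)/(d-c))),interpolation=cv2.INTER_CUBIC)[:355])
cv2.imwrite("pics/c3.png",np.hstack(ims))
E
```

```text
clock: 5.1
tool_pos: [557.0, 194.0, 217.3]
orientation: [[-0.99, -0.139, -0.011], [-0.139, 0.99, 0.0], [0.011, 0.002, -1.0]]
force: [-5.3, 5.1, -2.8]
gripper_width: 21.5
finger_force: 44.3
clock: 5.6
tool_pos: [595.5, 199.5, 228.4]
orientation: [[-0.99, -0.138, -0.01], [-0.138, 0.99, 0.001], [0.009, 0.002, -1.0]]
force: [-5.3, 3.2, -0.6]
gripper_width: 20.6
finger_force: 43.9
clock: 5.9
tool_pos: [597.2, 199.8, 228.5]
orientation: [[-0.99, -0.138, -0.005], [-0.138, 0.99, 0.002], [0.004, 0.002, -1.0]]
force: [-1.4, 4.9, -2.7]
gripper_width: 20.4
finger_force: 44.0
```

View pics/c3.png

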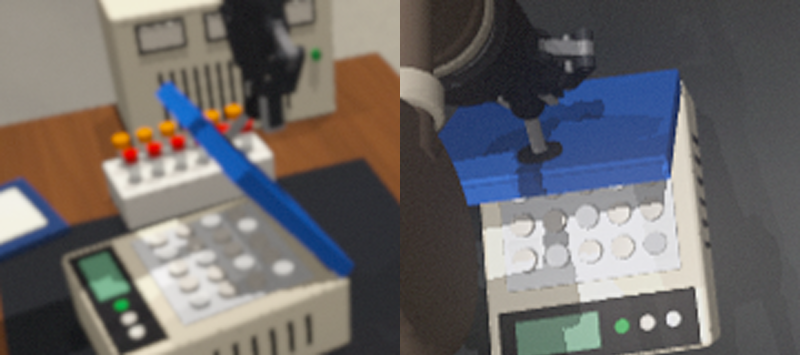

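Run:
```python
from fit import *
import fit
ct,cs=get_image("top"),get_image("side")
fit.L=np.array([[-180,-93,0],[-180,-93,20],[-180,93,0],[0,-93,20],[-150,0,20]])
print("top seen (182.4,210.1) (182.4,202) (90.6,220.9) (185,161.5) knobbase (122,198)")
for a in(.9,.95,1.,1.05,1.1): print(a,proj(ct,pts([619.9,201.2,.137,a])).round(1).tolist(),"side",proj(cs,pts([619.9,201.2,.137,a])).round(1).tolist()[:3])
```

```text
top seen (182.4,210.1) (182.4,202) (90.6,220.9) (185,161.5) knobbase (122,198)
0.9 [[184.1, 218.0], [182.0, 207.4], [65.6, 232.9], [186.0, 160.8], [125.7, 205.0]] side [[209.1, 148.4], [216.1, 140.4], [174.9, 107.0]]
0.95 [[183.1, 213.2], [181.1, 202.1], [63.8, 228.1], [186.0, 160.6], [124.7, 200.7]] side [[212.3, 144.9], [219.6, 137.1], [177.6, 103.9]]
1.0 [[182.2, 208.2], [180.2, 196.7], [62.1, 223.1], [186.1, 160.5], [123.7, 196.3]] side [[215.7, 141.5], [223.3, 133.9], [180.5, 100.9]]
1.05 [[181.3, 203.0], [179.3, 191.1], [60.5, 217.9], [186.1, 160.3], [122.8, 191.8]] side [[219.2, 138.1], [227.2, 130.9], [183.5, 98.0]]
1.1 [[180.4, 197.7], [178.4, 185.5], [58.9, 212.6], [186.1, 160.2], [122.0, 187.2]] side [[222.8, 135.0], [231.1, 128.1], [186.6, 95.3]]
```

The vision estimate is about 0.97 rad, with the lid clear of the box and held. I'll push about 0.08 rad further and recheck.

```bash
python3 -m crank '[[[1,4.2,0.6,0.5,0,0,0],[1,4.2,0.6,0.4,0,0,0],[1,4.2,0.6,0.2,0,0,0],[1,0,0,0,0,0,0],[1,0,0,0,0,0,0]]]'
python3 - <<'E'
from workcell import *
import cv2,numpy as np
i=get_image("top")["image"][:,:,::-1]
o=cv2.resize(i[150:240,70:210],None,fx=5,fy=5,interpolation=cv2.INTER_CUBIC)
cv2.imwrite("pics/t5.png",o)
E
```

```text
clock: 6.6
tool_pos: [611.6, 199.7, 231.4]
orientation: [[-0.99, -0.138, -0.0], [-0.138, 0.99, -0.001], [0.0, -0.001, -1.0]]
force: [-0.4, -1.3, -1.0]
gripper_width: -0.0
finger_force: 0.0
```

View pics/t5.png

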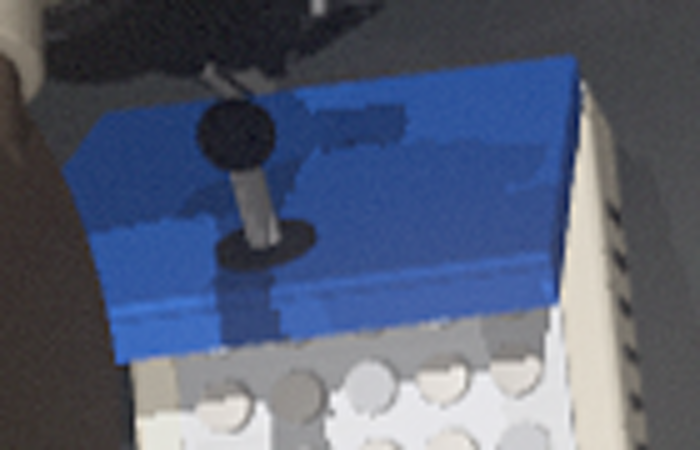

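The view shows the fingers slipped off, shut and behind the ball, which sits at about (117,177). The lid stayed put at about 0.96. I'll rise, open and regrip.

```bash
python3 -m crank '[[[1,0,0,20,0,0,0],[0.5,0,0,20,0,0,0],[0,0,0,15,0,0,0],[0,-9,0,0,0,0,0],[0,-9,0,0,0,0,0]]]'
python3 -m crank '[[[0,-9,-1,0,0,0,0],[0,0,0,0,0,0,0],[0,0,0,0,0,0,0]]]'
python3 - <<'E'
from fit import *
import cv2
ct=get_image("top")
for a in(.94,.96,.98,1.): X=pts([619.9,201.2,.137,a]);print(a,X[4].round(1),proj(ct,X)[4].round(1))
o=get_obs();p=get_image("wrist");i=p["image"][:,:,::-1].copy()
M=np.array(p["tool_from_camera"])
for a in(.9,.96,1.02):
    c=np.linalg.inv(M)@np.r_[o["orientation"].T@(pts([619.9,201.2,.137,a])[4]-o["tool_pos"]),1]
    u=(p["fx"]*c[0]/c[2]+p["cx"],p["fy"]*c[1]/c[2]+p["cy"]);print(a,np.round(u,1))
    cv2.circle(i,(int(u[0]),int(u[1])),2,(0,0,255),1)
cv2.imwrite("pics/w6.png",i)
E
```

```text
clock: 7.15
tool_pos: [592.7, 200.2, 286.3]
orientation: [[-0.99, -0.138, -0.0], [-0.138, 0.99, -0.0], [0.0, -0.0, -1.0]]
force: [-0.7, -0.1, 0.0]
gripper_width: 58.0
finger_force: 0.0
clock: 7.45
tool_pos: [583.7, 199.4, 285.6]
orientation: [[-0.99, -0.139, -0.001], [-0.139, 0.99, -0.0], [0.001, -0.0, -1.0]]
force: [-0.1, -1.2, 0.4]
gripper_width: 85.6
finger_force: 0.0
0.94 [580.3 195.7 246.5] [118.9 179.3]
0.96 [583.4 196.2 247.3] [118.6 177.3]
0.98 [586.5 196.6 248. ] [118.3 175.3]
1.0 [589.6 197.  248.6] [118.  173.2]
0.9 [253.2 202.1]
0.96 [253.2 217.8]
1.02 [253.2 233.4]
```

View pics/w6.png

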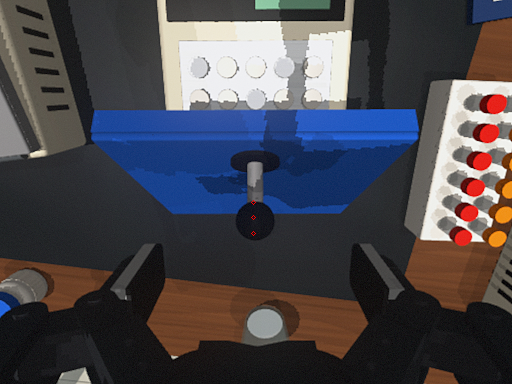

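The ball is at (255,221), so the lid is at about 0.97 rad. I'll descend around it and grip harder.

```bash
python3 -m crank '[[[0,2,-2,-15,0,0,0],[0,0,0,-15,0,0,0],[0,0,0,-15,0,0,0],[0,0,0,-14,0,0,0],[0,0,0,0,0,0,0]]]' 90
python3 -m crank '[[[0.5,0,0,0,0,0,0],[1,0,0,0,0,0,0],[1,0,0,0,0,0,0],[1,0,0,0,0,0,0],[1,0,0,0,0,0,0]]]'
python3 -m crank '[[[1,3,0.4,0.8,0,0,0],[1,3,0.4,0.6,0,0,0],[1,3,0.4,0.5,0,0,0],[1,3,0.4,0.4,0,0,0],[1,2,0.2,0.2,0,0,0]]]'
python3 -m crank '[[[1,0,0,0,0,0,0],[1,0,0,0,0,0,0]]]'
python3 - <<'E'
from workcell import *
import cv2,numpy as np
i=get_image("top")["image"][:,:,::-1]
o=cv2.resize(i[150:240,70:210],None,fx=5,fy=5,interpolation=cv2.INTER_CUBIC)
cv2.imwrite("pics/t7.png",o)
E
```

```text
clock: 8.05
tool_pos: [584.2, 196.8, 223.2]
orientation: [[-0.99, -0.139, -0.007], [-0.139, 0.99, -0.002], [0.007, -0.001, -1.0]]
force: [-1.0, -0.0, 0.0]
gripper_width: 85.8
finger_force: 0.0
clock: 8.55
tool_pos: [586.9, 198.4, 228.7]
orientation: [[-0.99, -0.138, 0.001], [-0.138, 0.99, 0.002], [-0.002, 0.002, -1.0]]
force: [-1.5, 2.0, 2.9]
gripper_width: 20.1
finger_force: 87.8
clock: 9.05
tool_pos: [598.7, 200.1, 230.9]
orientation: [[-0.99, -0.139, -0.005], [-0.139, 0.99, 0.001], [0.004, 0.002, -1.0]]
force: [-6.3, 2.8, 7.2]
gripper_width: 20.0
finger_force: 88.0
clock: 9.25
tool_pos: [599.1, 200.2, 231.0]
orientation: [[-0.99, -0.139, -0.003], [-0.139, 0.99, 0.001], [0.003, 0.002, -1.0]]
force: [-5.6, 2.7, 5.8]
gripper_width: 20.4
finger_force: 88.0
```

View pics/t7.png

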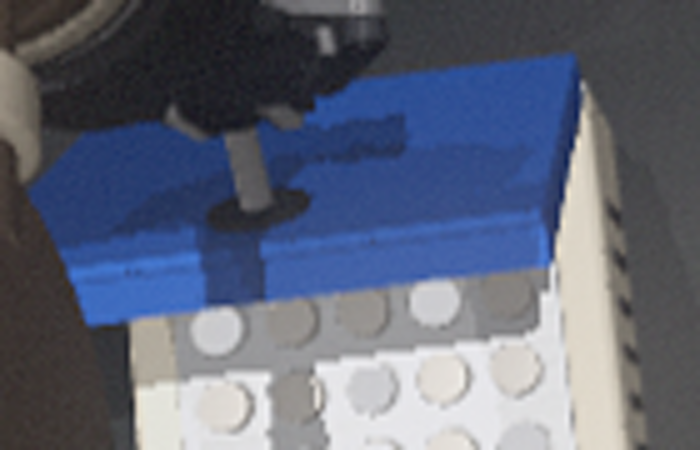

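The lid edge is at (179.6,203.6), which gives about 1.045 rad. Releasing and withdrawing upward.

```bash
python3 -m crank '[[[0.6,0,0,0,0,0,0],[0,0,0,0,0,0,0],[0,0,0,0,0,0,0],[0,0,0,0,0,0,0],[0,0,0,0,0,0,0]]]'
python3 -m crank '[[[0,0,0,15,0,0,0],[0,0,0,20,0,0,0],[0,0,0,25,0,0,0],[0,0,0,25,0,0,0],[0,0,0,25,0,0,0]]]'
python3 -m crank '[[[0,0,0,0,0,0,0],[0,0,0,0,0,0,0],[0,0,0,0,0,0,0]]]'
python3 - <<'E'
from fit import *
import cv2
o=get_obs();p=get_image("wrist");i=p["image"][:,:,::-1].copy();M=np.array(p["tool_from_camera"])
for a in(.99,1.05,1.11):
    c=np.linalg.inv(M)@np.r_[o["orientation"].T@(pts([619.9,201.2,.137,a])[4]-o["tool_pos"]),1]
    u=(p["fx"]*c[0]/c[2]+p["cx"],p["fy"]*c[1]/c[2]+p["cy"]);print(a,np.round(u,1))
    cv2.circle(i,(int(u[0]),int(u[1])),2,(0,0,255),1)
t=get_image("top")["image"][:,:,::-1]
cv2.imwrite("pics/w8.png",np.hstack([i[80:380,100:400],cv2.resize(t[150:240,70:210],(467,300))]))
E
```

```text
clock: 9.8
tool_pos: [600.7, 199.0, 229.7]
orientation: [[-0.99, -0.139, 0.0], [-0.139, 0.99, -0.0], [-0.0, -0.0, -1.0]]
force: [-0.3, -0.6, -0.8]
gripper_width: 85.4
finger_force: 0.0
clock: 10.3
tool_pos: [600.7, 199.2, 342.3]
orientation: [[-0.99, -0.139, 0.001], [-0.139, 0.99, 0.0], [-0.001, 0.0, -1.0]]
force: [0.1, 0.4, 0.2]
gripper_width: 85.1
finger_force: 0.0
clock: 10.6
tool_pos: [599.8, 199.0, 338.7]
orientation: [[-0.99, -0.139, -0.002], [-0.139, 0.99, -0.001], [0.002, -0.0, -1.0]]
force: [0.1, -0.0, -0.1]
gripper_width: 85.4
finger_force: 0.0
0.99 [257.3 179.2]
1.05 [257.3 191.9]
1.11 [257.2 204.2]
```

View pics/w8.png

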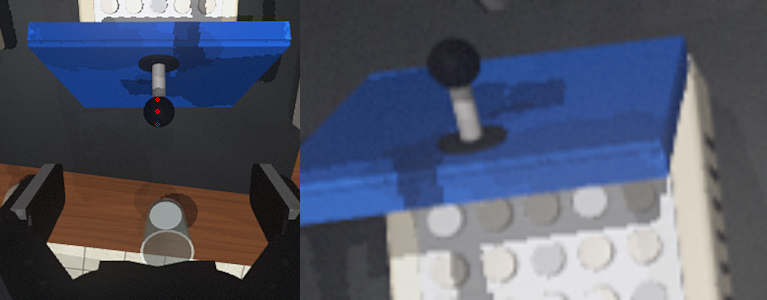

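The released ball sits at the predicted mark for 1.05 rad, the lid is holding, and the robot is clear. Handing in.

```bash
python3 -c "
from workcell import *
print(finish_job())"
```

```text
the job is handed in; nothing more can be done
None
```

The blue lid was raised to about 1.05 rad (60°) and released: its hinge holds it there, the gripper is clear above it, and I never moved near the grey lid. The fingers slipped off the knob once at about 55°, so I regripped it to finish the lift; the job was handed in at about 11 s.

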